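# Change the block in the cassette vise and file the finished blocks

### The job

Slide the vise jaw open, lift the trimmed tissue block out, then set the blue untrimmed block centred on the seat in its place and slide the jaw shut so that it is clamped. File every yellow finished block, the one from the vise and all those lying on the bench pad, by sliding them wax up, one behind the other, into the mouth of the channel of the block file until none sticks out. Leave the pot, the wash bottle and the sharps bin where they stand.

Things in the scene. Friction and masses are not known exactly. Their poses are not given: they have to be found in the camera images.
- finished_in_vise: The finished block that starts clamped on the vise seat. YELLOW cassette 40 x 28.5 x 6.5 mm high with a centred wax block 30 x 22 x 8 mm on top (14.5 mm high in all), pink tissue showing in the wax, about 16 g. x along the 40 mm length (either way round will do), z up, origin at the centre of the underside. Grip it across the 28.5 mm width.
- finished_1: A finished block lying wax up on the bench pad (two or three are present). YELLOW cassette 40 x 28.5 x 6.5 mm high with a centred wax block 30 x 22 x 8 mm on top (14.5 mm high in all), pink tissue showing in the wax, about 16 g. x along the 40 mm length (either way round will do), z up, origin at the centre of the underside. Grip it across the 28.5 mm width.
- finished_2: A finished block lying wax up on the bench pad (two or three are present). YELLOW cassette 40 x 28.5 x 6.5 mm high with a centred wax block 30 x 22 x 8 mm on top (14.5 mm high in all), pink tissue showing in the wax, about 16 g. x along the 40 mm length (either way round will do), z up, origin at the centre of the underside. Grip it across the 28.5 mm width.
- finished_3: A finished block lying wax up on the bench pad (two or three are present). YELLOW cassette 40 x 28.5 x 6.5 mm high with a centred wax block 30 x 22 x 8 mm on top (14.5 mm high in all), pink tissue showing in the wax, about 16 g. x along the 40 mm length (either way round will do), z up, origin at the centre of the underside. Grip it across the 28.5 mm width.
- next_block: The next block to trim, lying wax up on the bench pad: BLUE cassette, rough white wax without tissue, same sizes (cassette 40 x 28.5 x 6.5 mm, wax 30 x 22 mm, 14.5 mm high in all). x along its 40 mm length, z up, origin at the centre of the underside.
- vise: The vise, bolted down; origin on the bench under the seat centre, x along the jaw axis towards the grey fixed jaw, z up. Base plate 175 x 70 x 10 mm, from x = -117 to 58 mm. Fixed jaw: 28 mm wide, plain face at x = +20 mm, top 42 mm above the bench. Behind it at x = 42 to 50 mm and at the other end at x = -109 to -117 mm stand end plates 60 mm wide, 36 mm high.
- vise_seat (a point): Centre of the seat's top, 30 mm above the bench, axes as the vise. The seat is a steel pedestal 36 mm along x and only 22 mm wide, so a cassette lying along x overhangs it by 3 mm on both sides and fingers can reach down beside it. A clamped block lies along x with its origin at this point.
- jaw (a joint): Opening of the blue sliding jaw in m: 0 against a clamped 40 mm cassette (the start), 0.032 fully open, -0.010 shut on nothing. Opens towards -x of the vise, stays where left, takes about 7 N to move. Jaw nose 28 mm wide, face at x = -20 mm at opening 0, top 42.5 mm above the bench; its lip reaches 2.5 mm over the cassette's end and keeps the block down until the jaw is opened.
- jaw_post (a point): Point on the axis of the upright black pull post of the sliding jaw, 50 mm above the bench, at x = -60 mm of the vise at opening 0; moves with the jaw. The post is 16 mm across; it stands free from 34.5 mm (top of the blue carriage, 52 x 60 mm) to 64.5 mm above the bench. Pinch it to pull the jaw open or push it shut.
- case_mouth (a point): Centre of the file's mouth, on its floor 4 mm above the bench; x points into the channel, z up. In front lies an open loading apron, level with the floor, 62 mm long and 46 mm wide. The mouth narrows from about 43 to 32 mm over the first 10 mm. A block is fully in when its origin is 20 mm or more beyond this point.
- case: The block file, fixed, aluminium with orange lips; origin on the bench under the mouth, axes as the mouth. Straight channel 32 mm wide, walls 12 mm high, end stop at x = 175 mm: room for four blocks end to end, lengthwise. From x = 10 mm the lips, 8.5 mm above the floor, leave a 27 mm slit that passes the wax but not the cassette, so blocks enter only by the mouth.
- pot: Yellow pot, 72 mm across, 75 mm high, a bystander; origin at the centre of its underside.
- wash_bottle: White wash bottle with red cap, 56 mm across, 140 mm high, a bystander; origin at the centre of its underside.
- sharps_bin: Yellow sharps bin with red lid, 79 x 134 x 77 mm high, a bystander; origin at the centre of its underside.

How it is judged (in metres and radians):
On the way, in this order (a step that is already met when the one before it is completed fails the run):
1. the vise jaw is slid open by more than 15 mm (value of joint jaw above 0.015 m), for 0.2 s.
2. the finished block is lifted out of the vise, clear of the jaws (z of finished_in_vise in the frame of vise_seat above 0.02 m), for 0.2 s.
3. the blue block lies centred on the seat with the jaw shut on it (x of next_block in the frame of vise_seat between -0.003 and 0.003 m and y of next_block in the frame of vise_seat between -0.006 and 0.006 m and z of next_block in the frame of vise_seat below 0.003 m and angle between the x axis of next_block and the x axis of vise_seat, either way round below 0.1 rad and angle between next_block's own z axis and vertical below 0.1 rad and value of joint jaw between -0.004 and 0.003 m), for 0.3 s.
At the end, for the whole second after the job is handed in: Every finished block lies in the channel, at rest, centre 18 mm or more past the mouth, within 6 mm of the centre line and 4 mm of the floor; the blue block lies flat on the seat, within 3 mm of its centre along the jaw axis, 6 mm across and 0.1 rad, jaw opening -4 to 3 mm (all of step 3 and x of finished_in_vise in the frame of case_mouth between 0.018 and 0.165 m and y of finished_in_vise in the frame of case_mouth between -0.006 and 0.006 m and z of finished_in_vise in the frame of case_mouth between -0.003 and 0.004 m and linear speed of each of finished_in_vise, finished_1, finished_2, finished_3, next_block below 0.02 m/s and x of finished_1 in the frame of case_mouth between 0.018 and 0.165 m and y of finished_1 in the frame of case_mouth between -0.006 and 0.006 m and z of finished_1 in the frame of case_mouth between -0.003 and 0.004 m and x of finished_2 in the frame of case_mouth between 0.018 and 0.165 m and y of finished_2 in the frame of case_mouth between -0.006 and 0.006 m and z of finished_2 in the frame of case_mouth between -0.003 and 0.004 m and x of finished_3 in the frame of case_mouth between 0.018 and 0.165 m and y of finished_3 in the frame of case_mouth between -0.006 and 0.006 m and z of finished_3 in the frame of case_mouth between -0.003 and 0.004 m); the robot touches nothing.
It fails at once if the pot is shifted by more than 25 mm or tipped (distance of pot from where it was at the start of the episode above 0.025 m or angle between pot's own z axis and vertical above 0.3 rad).
It fails at once if the wash bottle is shifted by more than 25 mm or tipped (distance of wash_bottle from where it was at the start of the episode above 0.025 m or angle between wash_bottle's own z axis and vertical above 0.3 rad).
It fails at once if the sharps bin is shifted by more than 25 mm or tipped (distance of sharps_bin from where it was at the start of the episode above 0.025 m or angle between sharps_bin's own z axis and vertical above 0.3 rad).
Of finished_1, finished_2, finished_3 only 2 to 3 are there at a start; the rules pass over those that are not, and their reading is None.
At some moment in a run one of finished_1, finished_2, finished_3, next_block may be knocked a few centimetres aside while the robot is not near it.
It also fails if it takes over 210 s, if anything falls off the work surface, if the arm or the gripper's body presses on something with over 40 N, if the wrist force passes 120 N, or if a joint passes its speed limit or range.

### The arm

A 6-joint arm with a two-finger parallel gripper is mounted at the origin on the work surface. World frame = base frame: x ahead of the robot, y to its left, z up, the work surface at z = 0. Lengths are in m, angles in degrees, forces in N, time in s.
With the tool pointing down it reaches from about 0.275 to 0.85 m from the base axis. Payload 5.2 kg.
Tool frame: the origin (TCP) lies on the mounting face of the last link; the fingertips stand 173 mm ahead of it and the grasp point (between the pads) lies 155 mm ahead of it (r.tcp_to_tips is the z of the fingertips in the tool frame, in m); z points along the fingers, y is the direction in which the jaws open and shut (so a half turn about z gives the same grasp; the last joint's range is limited). The gripper opens to 85 mm and grips with 20 to 120 N. Pads are 22 mm wide; open, the fingers measure 114 mm over their backs; the gripper's body (76 mm by 85 mm) begins 54 mm behind the grasp point. The pads swing forward as they close: fully open they stand 13 mm farther back than shut.
Start: joints at [-83.468, 14.817, 87.949, -0, 77.235, -11.62], TCP at [0.171, -0.523, 0.405] pointing down, gripper open.
Joint ranges: [-179.93, 179.93], [-52.35, 119.4], [10.71, 147.94], [-69.91, 249.91], [12.55, 155.21], [-178.61, 178.61]. Speed limits (degrees/s): [147.25, 147.25, 180, 180, 180, 180].

### API

Orientations are given as a 3x3 rotation matrix whose columns are the frame's x, y, z axes.
In Python, from rig import r, imaging, job_done gives the robot as it stands. The module is installed in compiled form; this text tells all that it offers.
- The arm moves only by the shell command python3 -m creep 'ROWS' [OPENING] [FORCE]. ROWS is JSON, a list of rows, each a list of 4 numbers: the shift along the tool's x, y, z in m, then the turn about the tool's z in rad. A call has 1 to 20 rows; each row shifts and turns the commanded pose from where the row before left it, along the tool's axes as they then stand; what a row does not reach is not made up. A row lasts 1/10 s, in which the tool goes at most 50 mm and 8.59 degrees, less where a joint would pass 70% of its speed; a pose out of reach is approached as far as the arm can. A call is refused whole if a number of a shift passes 0.05 or a number of a turn 0.15, either way. A call with a gripper value outside its range is refused whole. OPENING is the gripper command: -1 is fully open, 1 is shut, values between are in proportion, set as the call begins (- or left out, the last holds). The fingers move at their own pace and stop on an object; FORCE is the grip in N (left out, the last holds). Time passes only in rows, so rows that do not move let the fingers close. It gives the time, the measured TCP pose, the force and the opening at its end, in the units of the state.
- r.read_state(): the state, without advancing time (a new reading comes with each control period).
- imaging.snapshot(name): name is "scene" or "top" or "wrist"; returns a dict with "pixels" (384x512x3 uint8, red, green, blue), "depth" (384x512 float32, m along the optical axis (not along the pixel's ray), 0 where there is no reading), "intrinsics" (3x3 intrinsics, pixels), "eye" and "attitude" of the camera in the world; the wrist camera has in their place "T_tool_cam" (4x4, takes a point from camera to tool coordinates, whose origin is the TCP and whose axes are the flange's). Camera axes: x right, y down, z forward; pixel columns grow to the right and rows downward; lengths in m; the calibration is good to about 2 mm. A picture is of the moment at which its call begins: read the wrist's pose just before it.
- job_done(): hands the job in, once; it reports no verdict.
The state is a dict: "time": time; "joint_pos": joint angles; "joint_velocities": joint speeds; "effort": joint torques, N m; "tcp_pos": TCP position; "orientation": TCP orientation; "wrist_force": force on the tool from outside, world axes, zero at the start; "moment": the same for the moment, N m; "width": finger opening in m.
Only numpy, scipy, OpenCV 4.12 (cv2) and the standard library are available. Lean on these libraries where they do the work, as an engineer would, in place of code of your own. Each camera call takes 0.05 s, during which the arm holds its last target. There are 200 camera calls.

## Working session

There is one attempt and no reset: what is moved stays moved. The work goes in short steps, Python scripts to look and compute and a shell command to move; the robot and the scene stay as the last step left them, time stands still between calls to the robot, and variables do not carry over. Pictures are saved under pics/ and viewed, about 12 in all and at most 16, crops included, and the job is handed in when it is done.

```bash
mkdir -p pics; cat > h.py <<'E'
import numpy as np, cv2
from rig import r, imaging
def snap(n):
    s=r.read_state(); d=imaging.snapshot(n)
    if 'T_tool_cam' in d:
        T=np.eye(4);T[:3,:3]=s['orientation'];T[:3,3]=s['tcp_pos'];T=T@np.array(d['T_tool_cam'])
        d['eye']=T[:3,3];d['attitude']=T[:3,:3]
    d['eye']=np.array(d['eye']);d['attitude']=np.array(d['attitude']);return d
def plane(d,uv,z):
    uv=np.atleast_2d(uv).astype(float);K=np.array(d['intrinsics'])
    v=np.c_[uv,np.ones(len(uv))]@np.linalg.inv(K).T@d['attitude'].T
    return d['eye']+v*((z-d['eye'][2])/v[:,2])[:,None]
def cloud(d):
    h,w=d['depth'].shape;u,v=np.meshgrid(np.arange(w),np.arange(h));K=np.array(d['intrinsics'])
    p=np.stack([u,v,np.ones_like(u)],-1)@np.linalg.inv(K).T*d['depth'][...,None]
    return p@d['attitude'].T+d['eye']
def save(d,n,crop=None,f=1):
    im=d['pixels'][...,::-1]
    if crop: a,b,c,e=crop; im=im[b:e,a:c]
    cv2.imwrite('pics/'+n,cv2.resize(im,None,fx=f,fy=f,interpolation=cv2.INTER_CUBIC))
def st():
    s=r.read_state();R=np.array(s['orientation']);print('t',s['time'],'tcp',np.round(s['tcp_pos'],4),'yaw(x)',np.round(np.degrees(np.arctan2(R[1,0],R[0,0])),2),'w',s['width'],'F',np.round(s['wrist_force'],1),'j6',s['joint_pos'])
    return s
E
python3 - <<'E'
from h import *
s=st();print(np.round(s['orientation'],3))
for n in('scene','top','wrist'):
    d=snap(n);save(d,n+'0.png',f=1.5);print(n,d['eye'].round(3),d['attitude'].round(3).tolist(),np.array(d['intrinsics']).tolist())
    if n=='wrist':print(d['T_tool_cam'])
    np.save(n+'0.npy',d,allow_pickle=True)
E
```

```text
t 0.0 tcp [ 0.1713 -0.5224  0.4039] yaw(x) 18.15 w 0.08523532287381129 F [ 0.6  0.2 -0.5] j6 [-8.34681676e+01  1.48566892e+01  8.80126108e+01  5.87933723e-04
  7.72351750e+01 -1.16209847e+01]
[[ 0.95   0.312 -0.   ]
 [ 0.312 -0.95   0.002]
 [ 0.    -0.002 -1.   ]]
scene [ 1.06  -0.633  0.896] [[0.745, 0.494, -0.448], [0.667, -0.548, 0.506], [0.004, -0.675, -0.737]] [[346.8556434524431, 0.0, 250.8312813475186], [0.0, 346.8556434524431, 192.29387190057489], [0.0, 0.0, 1.0]]
top [ 0.466 -0.067  1.109] [[-0.022, -0.996, 0.091], [-1.0, 0.022, 0.005], [-0.007, -0.09, -0.996]] [[394.5001595566442, 0.0, 251.12708092620423], [0.0, 394.5001595566442, 194.2188198247606], [0.0, 0.0, 1.0]]
wrist [ 0.242 -0.497  0.373] [[0.311, -0.906, -0.286], [-0.951, -0.297, -0.091], [-0.002, 0.3, -0.954]] [[284.19132476921936, 0.0, 256.01510110549134], [0.0, 284.19132476921936, 194.6240157217957], [0.0, 0.0, 1.0]]
[[-9.35213113e-04 -9.53797222e-01 -3.00449638e-01  7.51905283e-02]
 [ 9.99999336e-01 -6.89781216e-04 -9.22953633e-04 -1.85561533e-03]
 [ 6.73066095e-04 -3.00450302e-01  9.53797234e-01  3.07863021e-02]
 [ 0.00000000e+00  0.00000000e+00  0.00000000e+00  1.00000000e+00]]
```

View pics/top0.png

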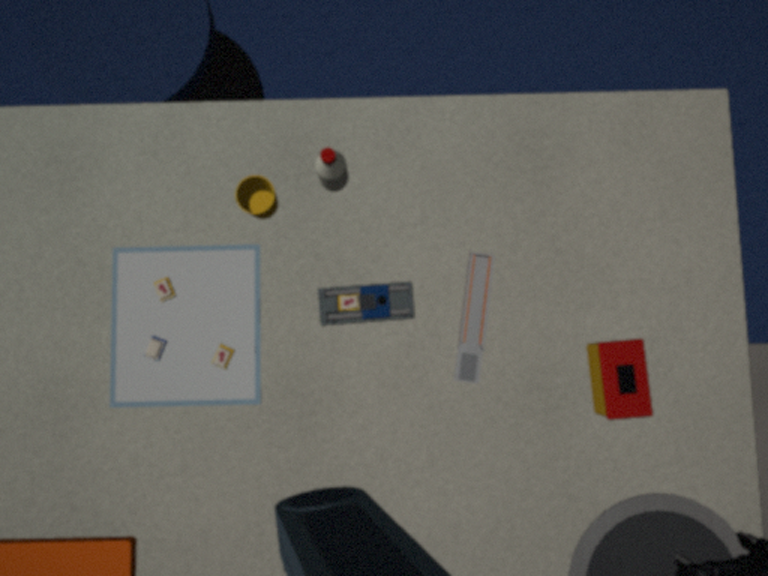

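View pics/scene0.png

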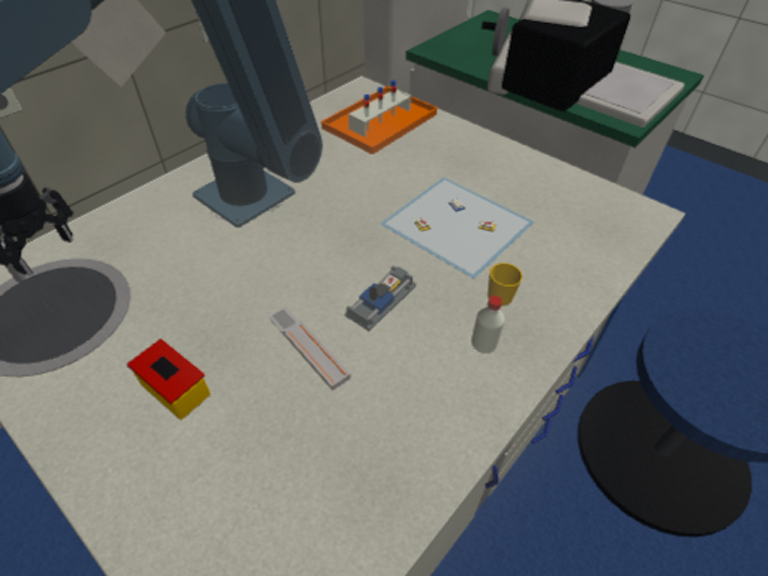

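The top view (1.5x pixels) shows two finished blocks on the pad at (165,289) and (224,356), with the blue block at (156,347). The vise block is at (348,302) and the post at (382,300). The file runs from its apron at (468,370) up to its end at (481,255). The pot and bottle are at the far side, and the sharps bin is at the right.

```bash
python3 - <<'E'
from h import *
d=np.load('top0.npy',allow_pickle=True).item()
for n,u,v,z in [('A',165,289,.0145),('B',224,356,.0145),('blue',156,347,.0145),('vblk',348,302,.0445),('post',382,300,.0645),('fileEnd',481,255,.016),('mouth',470,350,.008),('apronEnd',467,381,.004),('bin',622,380,.077),('viseL',320,306,.03),('viseR',412,300,.03)]:
    p=plane(d,[u/1.5,v/1.5],z)[0];print(n,p.round(3),np.hypot(*p[:2]).round(3),end=' ')
    c=cloud(d)[int(v/1.5),int(u/1.5)];print(c.round(3))
hsv=cv2.cvtColor(d['pixels'],cv2.COLOR_RGB2HSV)
# orange lips direction
m=((hsv[...,0]<14)&(hsv[...,1]>70)&(hsv[...,2]>100)).astype(np.uint8)
m[:,:300]=0;m[:,335:]=0;m[:160]=0;m[240:]=0
ys,xs=np.nonzero(m);print(len(xs));P=plane(d,np.c_[xs,ys],.0125)[:,:2];c=P.mean(0);w,V=np.linalg.eigh(np.cov(P.T));print(c,V[:,1],np.degrees(np.arctan2(V[1,1],V[0,1])),np.ptp(P@V[:,1]))
E
```

```text
A [0.578 0.333 0.014] 0.667 [0.58  0.334 0.011]
B [0.452 0.223 0.014] 0.504 [0.453 0.224 0.014]
blue [0.471 0.348 0.014] 0.586 [0.472 0.348 0.016]
vblk [ 0.544 -0.009  0.044] 0.544 [ 0.545 -0.009  0.044]
post [ 0.545 -0.071  0.064] 0.549 [ 0.545 -0.069  0.064]
fileEnd [ 0.628 -0.257  0.016] 0.679 [ 0.629 -0.256  0.013]
mouth [ 0.453 -0.231  0.008] 0.508 [ 0.454 -0.232  0.001]
apronEnd [ 0.396 -0.224  0.004] 0.455 [ 0.396 -0.223  0.007]
bin [ 0.396 -0.481  0.077] 0.623 [ 0.398 -0.478  0.08 ]
viseL [0.539 0.043 0.03 ] 0.541 [0.54  0.046 0.012]
viseR [ 0.546 -0.126  0.03 ] 0.561 [ 0.546 -0.124  0.033]
146
[ 0.54844426 -0.24847282] [-0.98902197  0.14776854] 171.50236775364627 0.16033047486591423
```

```bash
python3 -m creep '[[0.038,-0.026,0,0],[0.038,-0.026,0,0],[0.039,-0.026,0,0],[0.039,-0.026,0,0],[0.039,-0.026,0,0],[0.039,-0.026,0,0],[0.039,-0.026,0,0],[0.039,-0.026,0,0],[0.039,-0.026,0,0],[0.039,-0.026,0,0],[0.039,-0.026,0,0],[0.039,-0.026,0,0],[0.038,-0.026,0.02,0],[0,0,0.04,0.137],[0,0,0.04,0.137],[0,0,0,0],[0,0,0,0]]'
python3 - <<'E'
from h import *
st();d=snap('wrist');np.save('w1.npy',d,allow_pickle=True);save(d,'w1.png',f=1.5)
E
```

```text
time: 1.85
tcp_pos: [0.5449, -0.0446, 0.3048]
orientation: [[0.999, 0.046, -0.002], [0.046, -0.999, 0.001], [-0.002, -0.001, -1.0]]
wrist_force: [0.3, 0.1, 0.3]
width: 0.0853
t 1.85 tcp [ 0.5449 -0.0446  0.3048] yaw(x) 2.66 w 0.08533503999120202 F [0.3 0.1 0.3] j6 [-1.63756895e+01  1.95223277e+01  9.63122127e+01  1.10878401e-03
  6.42707795e+01  7.09678329e+01]
```

View pics/w1.png

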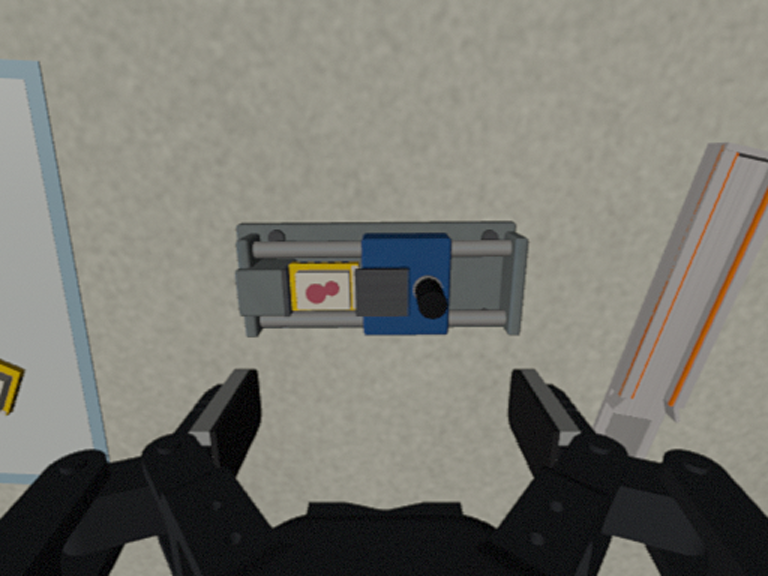

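The wrist view shows the vise. The wax is at about (324,291), the post top at about (433,300), the fixed jaw on the left, and the base plate's far edge at row ~223. Measuring these now.

```bash
python3 - <<'E'
from h import *
d=np.load('w1.npy',allow_pickle=True).item();C=cloud(d);Z=C[...,2];im=d['pixels'];hsv=cv2.cvtColor(im,cv2.COLOR_RGB2HSV)
def reg(m,name,z=None):
    n,l,s,c=cv2.connectedComponentsWithStats(m.astype(np.uint8))
    i=1+np.argmax(s[1:,4]);ys,xs=np.nonzero(l==i);P=plane(d,np.c_[xs,ys],z)[:,:2] if z else C[ys,xs][:,:2]
    (cx,cy),wh,a=cv2.minAreaRect((P*1000).astype(np.float32));print(name,s[i].tolist(),np.round((cx,cy),1),np.round(wh,1),round(a,2),'z',np.median(C[ys,xs,2]).round(4))
box=np.zeros(Z.shape,bool);box[140:230,150:360]=1
reg(box&(Z>.058)&(Z<.075),'post')
wax=box&(hsv[...,2]>110)&(np.abs(Z-.0445)<.004);reg(wax,'wax',.0445)
reg(box&(Z>.005)&(Z<.075),'vise all')
reg(box&(hsv[...,0]>100)&(hsv[...,0]<125)&(hsv[...,1]>120),'carriage',.0345)
reg(box&(Z>.039)&(Z<.05)&~wax,'jaws')
L=plane(d,np.array([[238,224],[515,222]])/1.5,.01);print(L, np.degrees(np.arctan2(*(L[0]-L[1])[[1,0]])))
E
```

```text
post [278, 192, 21, 21, 331] [547.4 -68.3] [15.2 15.1] 76.69 z 0.0643
wax [198, 181, 36, 26, 861] [546.   -8.6] [22.2 30. ] 2.62 z 0.0446
vise all [157, 147, 196, 78, 13728] [545.5 -38.4] [ 70.2 174.6] 3.09 z 0.034
carriage [241, 156, 60, 67, 2405] [548.2 -55.3] [60.5 51. ] 2.63 z 0.0345
jaws [237, 178, 37, 33, 1175] [545.8 -42. ] [28.3 31.2] 2.73 z 0.0425
[[ 0.57571843  0.04894321  0.01      ]
 [ 0.5847464  -0.12194592  0.01      ]] 93.02409012773711
```

```bash
python3 -m creep '[[0.001,0.012,0.04,0],[0,0.012,0.04,0],[0,0,0.004,0],[0,0,0,0],[0,0,0,0]]'; python3 -m creep '[[0,0,0,0],[0,0,0,0],[0,0,0,0],[0,0,0,0],[0,0,0,0],[0,0,0,0],[0,0,0,0]]' 1 40; python3 -m creep '[[0,0.004,0,0],[0,0.005,0,0],[0,0.005,0,0],[0,0.005,0,0],[0,0.005,0,0],[0,0.003,0,0],[0,0,0,0],[0,0,0,0],[0,0,0,0]]'
```

```text
time: 2.4
tcp_pos: [0.5481, -0.0688, 0.2236]
orientation: [[0.999, 0.043, 0.004], [0.043, -0.999, -0.001], [0.004, 0.001, -1.0]]
wrist_force: [0.4, -0.2, 0.6]
width: 0.0856
time: 3.1
tcp_pos: [0.547, -0.0686, 0.2212]
orientation: [[0.999, 0.043, 0.0], [0.043, -0.999, -0.0], [0.0, 0.0, -1.0]]
wrist_force: [-0.9, -0.1, 5.2]
width: 0.0139
time: 4.0
tcp_pos: [0.5482, -0.0945, 0.2212]
orientation: [[0.999, 0.042, 0.001], [0.042, -0.999, 0.002], [0.001, -0.002, -1.0]]
wrist_force: [-0.6, 4.7, 6.3]
width: 0.0143
```

```bash
python3 - <<'E'
from h import *
d=np.load('w1.npy',allow_pickle=True).item();C=cloud(d)
for u in (195,215):
  for v in range(156,222,3): print(u,v,C[v,u].round(4)*1000)
E
python3 -m creep '[[0,0,0,0],[0,0,0,0],[0,0,0,0],[0,0,0,0],[0,0,-0.04,0],[0,0,-0.04,0],[0,-0.02,-0.02,-0.143],[0,0,0,-0.143],[0,0,0,-0.143],[0,0,0,-0.143],[0,0,0,-0.143],[0,0,0,-0.143],[0,0,0,-0.143],[0,0,0,-0.143],[0,0,0,-0.143],[0,0,0,-0.143],[0.025,0,0,-0.143],[0.03,0,0,0],[0,0,0,0],[0,0,0,0]]' -1
python3 - <<'E'
from h import *
st();d=snap('wrist');np.save('w2.npy',d,allow_pickle=True);save(d,'w2.png',f=1.5)
E
```

```text
195 156 [571.1  15.3  10.2]
195 159 [568.2  15.4  10.2]
195 162 [568.8  12.   26.9]
195 165 [566.6  11.6  29. ]
195 168 [564.   11.6  29.3]
195 171 [560.8  12.   27.5]
195 174 [556.1  13.7  19.5]
195 177 [557.8  10.2  36.8]
195 180 [555.1  10.2  36.7]
195 183 [552.6  10.2  37.2]
195 186 [549.9  10.1  37.5]
195 189 [547.2  10.2  37.5]
195 192 [544.5  10.3  37.5]
195 195 [541.5  10.5  36.8]
195 198 [538.5  10.7  36. ]
195 201 [536.2  10.4  37.5]
195 204 [532.9  10.7  36.2]
195 207 [529.1  11.4  33.5]
195 210 [524.5  12.4  29. ]
195 213 [521.6  12.4  29.2]
195 216 [518.3  12.6  28.5]
195 219 [ 5.032e+02  1.880e+01 -1.000e-01]
215 156 [571.7  -3.1   8.9]
215 159 [569.   -3.3  10. ]
215 162 [569.7  -5.7  27.3]
215 165 [567.2  -5.8  28.2]
215 168 [564.9  -6.   29.8]
215 171 [561.4  -5.6  26.6]
215 174 [559.7  -6.2  30.7]
215 177 [558.4  -6.9  36.2]
215 180 [556.3  -7.2  38.4]
215 183 [555.6  -8.2  45.3]
215 186 [552.8  -8.1  44.7]
215 189 [550.2  -8.1  44.8]
215 192 [547.9  -8.3  45.9]
215 195 [545.1  -8.2  45.5]
215 198 [542.1  -8.1  44.3]
215 201 [538.9  -7.9  43. ]
215 204 [536.6  -8.1  44.2]
215 207 [526.2  -5.2  23.4]
215 210 [524.9  -5.8  28. ]
215 213 [522.4  -6.   29.2]
215 216 [519.1  -5.9  28.5]
215 219 [504.5  -2.1   0.9]
time: 6.0
tcp_pos: [0.5482, -0.0203, 0.3207]
orientation: [[-0.046, 0.999, -0.0], [0.999, 0.046, -0.0], [-0.0, -0.0, -1.0]]
wrist_force: [0.0, -0.9, 0.7]
width: 0.0852
t 6.0 tcp [ 0.5482 -0.0203  0.3207] yaw(x) 92.65 w 0.08516505251066064 F [ 0.  -0.9  0.7] j6 [-1.37644778e+01  1.87205800e+01  9.49740674e+01 -2.17270746e-02
  6.63050103e+01 -1.64060450e+01]
```

View pics/w2.png

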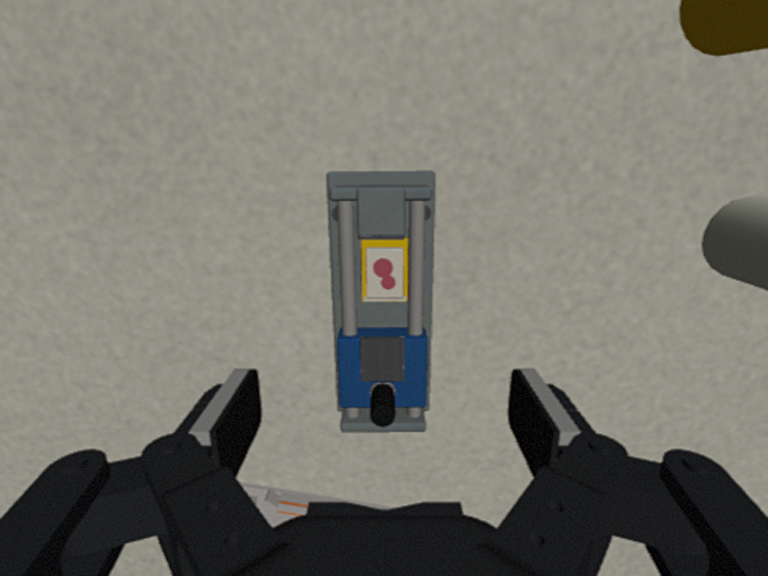

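The jaw is open with a gap below the wax, and the block is still at (384,270) with the lip clear. The rods are 22 mm either side of the axis with tops at about 29.5 mm, so the tips have to stay above 30 mm.

```bash
cat >> h.py <<'E'
def wax(d,uv,z,blue=False,rad=45):
    """wax rectangle near full-res pixel uv: bright or pink, at height z"""
    hsv=cv2.cvtColor(d['pixels'],cv2.COLOR_RGB2HSV);C=cloud(d)
    m=(np.abs(C[...,2]-z)<.005)
    yy,xx=np.mgrid[:384,:512];m&=np.hypot(xx-uv[0],yy-uv[1])<rad
    n,l,s,c=cv2.connectedComponentsWithStats(m.astype(np.uint8));i=1+np.argmax(s[1:,4]);ys,xs=np.nonzero(l==i)
    P=plane(d,np.c_[xs,ys],z)[:,:2];(cx,cy),(w,h),a=cv2.minAreaRect((P*1000).astype(np.float32))
    if w<h:a+=90
    print('wax',np.round((cx,cy),1),np.round((w,h),1),'long axis',round(a%180,2),'z',C[ys,xs,2].mean().round(4));return cx,cy,a
E
python3 - <<'E'
from h import *
d=np.load('w2.npy',allow_pickle=True).item();wax(d,(256,181),.0445,rad=30)
hsv=cv2.cvtColor(d['pixels'],cv2.COLOR_RGB2HSV)
m=(hsv[...,1]<60)&(hsv[...,2]>150);m[:160]=0;m[205:]=0;m[:,240:]&=1;m[:,:238]=0;m[:,276:]=0
ys,xs=np.nonzero(m);P=plane(d,np.c_[xs,ys],.0445)[:,:2];print(cv2.minAreaRect((P*1000).astype(np.float32)))
E
```

```text
wax [545.6  -7.4] [21.2 30.6] long axis 93.32 z 0.0445Traceback (most recent call last):
  File "<stdin>", line 4, in <module>
numpy._core._exceptions._UFuncOutputCastingError: Cannot cast ufunc 'bitwise_and' output from dtype('int64') to dtype('bool') with casting rule 'same_kind'
```

```bash
python3 -m creep '[[0.013,-0.002,0.036,0],[0,0,0.04,0],[0,0,0.03,0],[0,0,0.01,0],[0,0,0,0],[0,0,0,0]]'; python3 -m creep '[[0,0,0,0],[0,0,0,0],[0,0,0,0],[0,0,0,0],[0,0,0,0],[0,0,0,0],[0,0,0,0]]' 1 30;python3 -c 'from h import *
st()'
```

```text
time: 6.65
tcp_pos: [0.5465, -0.0084, 0.2059]
orientation: [[-0.044, 0.999, 0.002], [0.999, 0.044, -0.001], [-0.001, 0.002, -1.0]]
wrist_force: [-0.0, 0.5, -0.0]
width: 0.085
time: 7.35
tcp_pos: [0.5459, -0.0077, 0.2056]
orientation: [[-0.045, 0.999, 0.001], [0.999, 0.045, -0.0], [-0.0, 0.001, -1.0]]
wrist_force: [-0.4, 0.0, 5.4]
width: 0.0276
t 7.35 tcp [ 0.5459 -0.0077  0.2056] yaw(x) 92.59 w 0.027550089073457587 F [-0.4  0.   5.4] j6 [-1.25209029e+01  2.66209845e+01  1.02039068e+02 -2.75937422e-03
  5.12769268e+01 -1.51074949e+01]
```

```bash
python3 -m creep '[[0,0,-0.01,0],[0,0,-0.02,0],[0,0,-0.03,0],[0,0,-0.03,0],[0,0,-0.01,0],[0,0,0,0],[0,0,0,0]]'; python3 -m creep '[[0,0,0,0.147],[0,0,0,0.147],[0,0,0,0.147],[0,0,0,0.147],[0,0,0,0.147],[0,0,0,0.147],[0,0,0,0.147],[0,0,0,0.147],[0,0,0,0.147],[0,0,0,0.147],[0,0,0,0.147],[0,0,0,0.147],[-0.02,0.04,0,0],[-0.02,0.04,0,0],[-0.018,0.04,0,0],[-0.018,0.04,0,0],[-0.018,0.04,0,0],[0,0,0,0],[0,0,0,0],[0,0,0,0]]'
python3 - <<'E'
from h import *
st();d=snap('wrist');np.save('w3.npy',d,allow_pickle=True);save(d,'w3.png',f=1.5)
E
```

```text
time: 8.05
tcp_pos: [0.5453, -0.0077, 0.304]
orientation: [[-0.045, 0.999, -0.001], [0.999, 0.045, 0.0], [0.0, -0.001, -1.0]]
wrist_force: [0.1, 0.1, -0.3]
width: 0.0271
time: 10.05
tcp_pos: [0.4233, -0.191, 0.3039]
orientation: [[0.989, -0.148, -0.001], [-0.148, -0.989, 0.002], [-0.002, -0.001, -1.0]]
wrist_force: [0.4, 0.3, -0.2]
width: 0.0269
t 10.05 tcp [ 0.4233 -0.191   0.3039] yaw(x) -8.48 w 0.026893251695349476 F [ 0.4  0.3 -0.2] j6 [-3.81004221e+01  1.17514796e+01  1.07433650e+02  3.03326198e-02
  6.09367092e+01  6.03686638e+01]
```

View pics/w3.png

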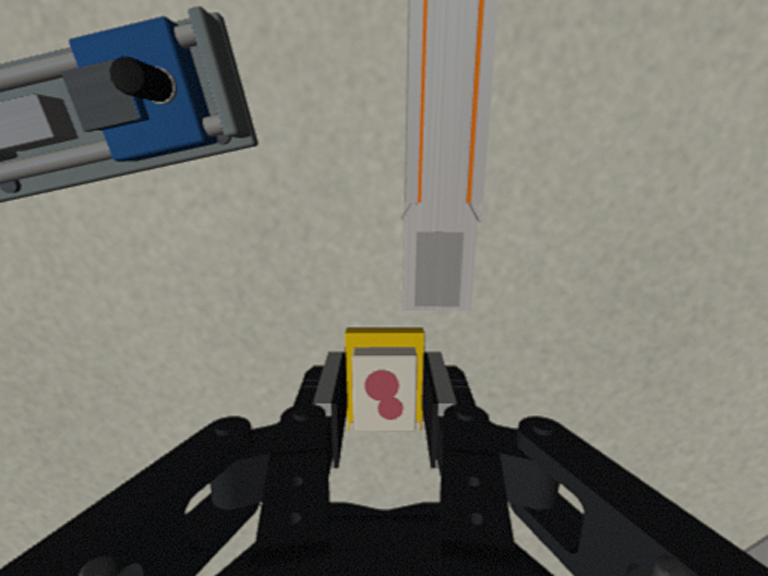

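The block is held squarely. The apron's near edge runs from (404,309) to (470,309), and the mouth flare is at about row 217. The lips run from (420,203) and (470,203) up to (426,0) and (483,0).

```bash
python3 - <<'E'
from h import *
s=r.read_state();d=np.load('w3.npy',allow_pickle=True).item()
a=plane(d,np.array([[404,309],[470,309]])/1.5,.004)[:,:2];print('apron end',a,np.linalg.norm(a[1]-a[0]))
hsv=cv2.cvtColor(d['pixels'],cv2.COLOR_RGB2HSV);m=(hsv[...,0]<15)&(hsv[...,1]>150)&(hsv[...,2]>150);m[145:]=0;m[:,:270]=0
n,l,S,c=cv2.connectedComponentsWithStats(m.astype(np.uint8));ends=[];q=[]
for i in np.argsort(-S[1:,4])[:2]+1:
    ys,xs=np.nonzero(l==i);P=plane(d,np.c_[xs,ys],.0125)[:,:2];vx,vy,x0,y0=cv2.fitLine((P*1000).astype(np.float32),2,0,.01,.01).ravel()
    if vx<0:vx,vy=-vx,-vy
    t=(P*1000-[x0,y0])@[vx,vy];print(S[i].tolist(),'dir',np.degrees(np.arctan2(vy,vx)),'start',np.array([x0,y0])+t.min()*np.array([vx,vy]));q.append(np.array([x0,y0])+t.min()*np.array([vx,vy]));ends.append(np.arctan2(vy,vx))
th=np.mean(ends);u=np.array([np.cos(th),np.sin(th)]);mid=np.mean(q,0)/1000
mouth=mid-.010*u;print('mouth',mouth,np.degrees(th),'apron->mouth',(mouth-a.mean(0))@u, 'lat',np.cross(u,a.mean(0)-mouth),'gap',np.linalg.norm(q[0]-q[1]))
R=np.array(s['orientation']);tcp=np.array(s['tcp_pos'])
tgt=mouth-.034*u;print('tgt',tgt,'tool shift',R[:,:2].T@np.r_[tgt-tcp[:2],0],'turn',np.radians(-8.48)-th)
E
```

```text
apron end [[ 0.39897411 -0.19927075]
 [ 0.39243537 -0.24300946]] 0.04422476092600985
[279, 0, 6, 135, 278] dir -8.89192 start [ 469.02772721 -217.34095415]
[315, 4, 6, 73, 118] dir -7.8271413 start [ 512.36976551 -254.44636858]
mouth [ 0.48080499 -0.23443982] -8.359531 apron->mouth 0.08612965463858929 lat 0.0007861720875430682 gap 57.055622541127455
tgt [ 0.44716623 -0.22949675] tool shift [0.02910149 0.03490917] turn -0.002102568401989635<stdin>:11: DeprecationWarning: Arrays of 2-dimensional vectors are deprecated. Use arrays of 3-dimensional vectors instead. (deprecated in NumPy 2.0)
```

```bash
python3 -m creep '[[0.003,0.017,0.03,0],[0.003,0.017,0.04,0],[0,0,0.03,0],[0,0,0.015,0],[0,0,0.0085,0],[0,0,0,0],[0,0,0,0]]'; python3 -m creep '[[0,0,0,0],[0,0,0,0],[0,0,0,0],[0,0,-0.02,0],[0,0,-0.03,0],[-0.025,0,0,0],[-0.03,0,0,0]]' 0.2; python3 -m creep '[[0,0,0,0],[0,0,0,0],[0,0,0,0],[0,0,0,0]]' 1
python3 - <<'E'
from h import *
st();d=snap('wrist');np.save('w4.npy',d,allow_pickle=True);save(d,'w4.png',f=1.2)
E
```

```text
time: 10.8
tcp_pos: [0.4248, -0.2258, 0.1817]
orientation: [[0.989, -0.146, 0.001], [-0.146, -0.989, -0.001], [0.001, 0.0, -1.0]]
wrist_force: [0.6, -0.5, -0.1]
width: 0.0272
time: 11.5
tcp_pos: [0.3701, -0.2187, 0.2327]
orientation: [[0.989, -0.147, 0.003], [-0.147, -0.989, -0.003], [0.004, 0.003, -1.0]]
wrist_force: [-1.4, -0.1, 0.7]
width: 0.0342
time: 11.9
tcp_pos: [0.3705, -0.2185, 0.2314]
orientation: [[0.989, -0.147, 0.001], [-0.147, -0.989, -0.001], [0.001, 0.001, -1.0]]
wrist_force: [0.5, 0.3, 0.4]
width: 0.0002
t 11.9 tcp [ 0.3705 -0.2185  0.2314] yaw(x) -8.48 w 0.00016564497309509856 F [0.5 0.3 0.4] j6 [-4.54626789e+01  1.46679665e+01  1.16657932e+02  7.08897099e-03
  4.86165307e+01  5.30090805e+01]
```

View pics/w4.png

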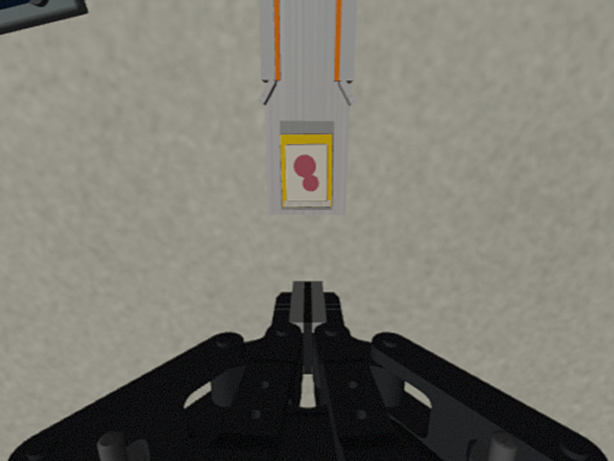

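The block is on the apron, aligned and centred at about (306,170), and the gripper is shut behind it.

```bash
python3 -m creep '[[0,0,0.03,0],[0,0,0.02,0],[0,0,0,0],[0.012,0,0,0],[0.012,0,0,0],[0.01,0,0,0],[0.01,0,0,0],[0.01,0,0,0],[0.008,0,0,0],[0.008,0,0,0],[0.006,0,0,0],[0.004,0,0,0],[0,0,0,0],[0,0,0,0]]'; python3 -m creep '[[-0.02,0,0,0],[-0.02,0,-0.01,0],[0,0,-0.05,0],[0,0,-0.05,0],[0,0,-0.02,0]]' -1
python3 - <<'E'
from h import *
st();d=snap('wrist');np.save('w5.npy',d,allow_pickle=True);save(d,'w5.png',f=1.2)
E
```

```text
time: 13.35
tcp_pos: [0.4493, -0.2298, 0.182]
orientation: [[0.989, -0.147, -0.0], [-0.147, -0.989, -0.0], [-0.0, 0.0, -1.0]]
wrist_force: [-3.7, 0.6, 6.8]
width: 0.0001
time: 13.85
tcp_pos: [0.4106, -0.2247, 0.3162]
orientation: [[0.989, -0.148, 0.006], [-0.148, -0.989, -0.005], [0.007, 0.004, -1.0]]
wrist_force: [0.2, 0.9, -0.2]
width: 0.0724
t 13.85 tcp [ 0.4106 -0.2247  0.3162] yaw(x) -8.48 w 0.07236571168240469 F [ 0.2  0.9 -0.2] j6 [-4.23878680e+01  1.10847397e+01  1.06264486e+02  1.17551909e-02
  6.21987860e+01  5.60924843e+01]
```

View pics/w5.png

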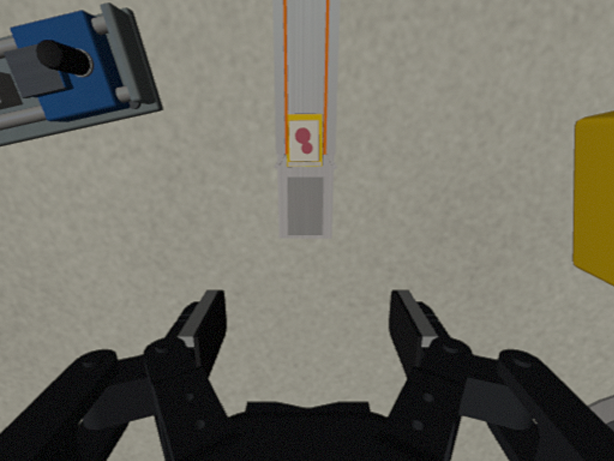

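The block is in the channel at (304,140). Now to the pad.

```bash
python3 -m creep '[[-0.001,-0.043,-0.005,0],[-0.001,-0.043,-0.005,0],[-0.001,-0.043,-0.005,0],[-0.001,-0.043,-0.005,0],[-0.002,-0.043,-0.005,0],[-0.002,-0.043,-0.005,0],[-0.002,-0.043,-0.005,0],[-0.002,-0.043,-0.005,0],[-0.001,-0.043,-0.005,0],[-0.001,-0.043,-0.005,0],[-0.001,-0.043,-0.005,0],[-0.001,-0.043,-0.005,0],[0,0,0,0],[0,0,0,0],[0,0,0,0]]' -1
python3 - <<'E'
from h import *
st();d=snap('wrist');np.save('w6.npy',d,allow_pickle=True);save(d,'w6.png',f=1.2)
E
```

```text
time: 15.4
tcp_pos: [0.4695, 0.2882, 0.3707]
orientation: [[0.989, -0.148, -0.001], [-0.148, -0.989, -0.001], [-0.001, 0.001, -1.0]]
wrist_force: [-0.4, -0.1, -0.1]
width: 0.0854
t 15.4 tcp [0.4695 0.2882 0.3707] yaw(x) -8.49 w 0.08539676372495465 F [-0.4 -0.1 -0.1] j6 [ 1.99516881e+01  1.63687662e+01  9.07561710e+01 -2.73629646e-02
  7.29562041e+01  1.18454502e+02]
```

View pics/w6.png

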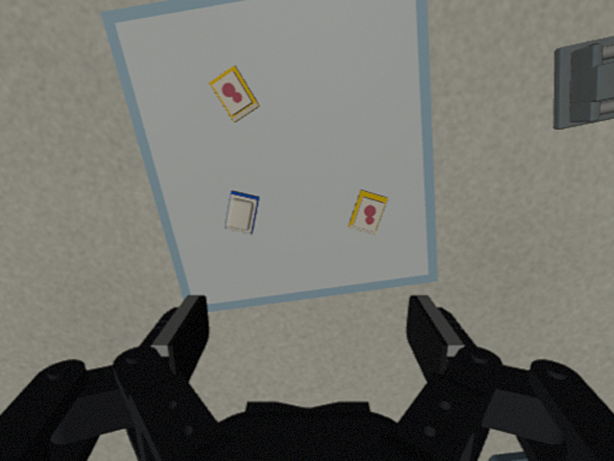

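The pad view (1.2x pixels) shows the blue block at (242,212), A at (235,92) and B at (369,212).

```bash
python3 - <<'E'
from h import *
d=np.load('w6.npy',allow_pickle=True).item();C=cloud(d)
for n,u,v in (('blue',242,212),('A',235,92),('B',369,212)): print(n,end=' ');wax(d,(u/1.2,v/1.2),.0145,rad=30)
print('pad z',np.median(C[190:215,240:280,2]))
E
```

```text
blue wax [471.3 354.9] [21.9 30.1] long axis 158.45 z 0.0141
A wax [580.2 339. ] [30.4 22.3] long axis 22.7 z 0.0145
B wax [452.6 230.1] [23.1 30.4] long axis 154.31 z 0.0144
pad z 0.0012729266915692261
```

```bash
python3 -m creep '[[-0.004,-0.033,0.03,0],[-0.004,-0.033,0.03,0],[0,0,0.03,0.114],[0,0,0.02,0.114],[0,0,0,0],[0,0,0,0],[0,0,0,0],[0,0,0,0]]'
python3 - <<'E'
from h import *
s=st();d=snap('wrist');cx,cy,a=wax(d,(256,194),.0145,rad=50)
R=np.array(s['orientation']);print('shift',R[:,:2].T@np.r_[cx/1000-s['tcp_pos'][0],cy/1000-s['tcp_pos'][1],0]);save(d,'w7.png')
E
```

```text
time: 16.25
tcp_pos: [0.4722, 0.355, 0.263]
orientation: [[0.93, -0.367, 0.003], [-0.367, -0.93, 0.001], [0.002, -0.002, -1.0]]
wrist_force: [-0.1, -0.5, 0.5]
width: 0.0856
t 16.25 tcp [0.4722 0.355  0.263 ] yaw(x) -21.53 w 0.0855591998480167 F [-0.1 -0.5  0.5] j6 [2.61236309e+01 2.61227576e+01 9.26370916e+01 7.18349887e-04
 6.10672354e+01 1.37648949e+02]
wax [471.6 355.6] [21.4 30. ] long axis 158.47 z 0.0141
shift [-0.00079457 -0.00034223]
```

```bash
python3 -m creep '[[-0.001,0,0.03,0],[0,0,0.03,0],[0,0,0.018,0],[0,0,0.008,0],[0,0,0,0],[0,0,0,0]]'; python3 -m creep '[[0,0,0,0],[0,0,0,0],[0,0,0,0],[0,0,0,0],[0,0,0,0],[0,0,0,0],[0,0,0,0]]' 1 30; python3 -m creep '[[0,0,-0.02,0],[0,0,-0.04,0],[0,0,-0.05,0],[0,0,-0.03,0],[0,0,0,0]]'
```

```text
time: 16.9
tcp_pos: [0.4711, 0.3558, 0.1764]
orientation: [[0.93, -0.367, 0.002], [-0.367, -0.93, 0.001], [0.001, -0.001, -1.0]]
wrist_force: [0.6, -0.5, 1.3]
width: 0.0855
time: 17.6
tcp_pos: [0.4707, 0.3556, 0.1759]
orientation: [[0.93, -0.367, 0.001], [-0.367, -0.93, 0.0], [0.001, -0.001, -1.0]]
wrist_force: [-1.2, 0.7, 6.6]
width: 0.0274
time: 18.1
tcp_pos: [0.4719, 0.3563, 0.3206]
orientation: [[0.93, -0.367, 0.009], [-0.367, -0.93, 0.004], [0.007, -0.007, -1.0]]
wrist_force: [0.7, 0.6, -0.1]
width: 0.0272
```

```bash
python3 -m creep '[[0.0225,0.0347,0,0],[0.0225,0.0347,0,0],[0.0225,0.0347,0,0],[0.0225,0.0347,0,0],[0.0225,0.0347,0,0],[0.0225,0.0347,0,0],[0.0225,0.0347,0,0],[0.0225,0.0347,0,0],[0.0225,0.0347,0,0],[0,0,0,-0.1425],[0,0,0,-0.1425],[0,0,0,-0.1425],[0,0,0,-0.1425],[0,0,0,-0.1425],[0,0,0,-0.1425],[0,0,0,-0.1425],[0,0,0,-0.1425],[0,0,0,-0.1425],[0,0,0,-0.1425],[0,0,0,-0.1425]]'; python3 -m creep '[[0,0,0,-0.1425],[0,0,0,-0.1425],[0,0,0,-0.1425],[0,0,0,0],[0,0,0,0],[0,0,0,0]]'
python3 - <<'E'
from h import *
st();d=snap('wrist');np.save('w8.npy',d,allow_pickle=True);save(d,'w8.png',f=1.2)
E
```

```text
time: 20.1
tcp_pos: [0.5437, -0.0092, 0.3139]
orientation: [[0.365, 0.931, -0.002], [0.931, -0.365, 0.001], [-0.0, -0.002, -1.0]]
wrist_force: [-1.1, 0.0, 0.5]
width: 0.0268
time: 20.7
tcp_pos: [0.544, -0.0093, 0.3148]
orientation: [[-0.045, 0.999, -0.001], [0.999, 0.045, 0.0], [0.0, -0.001, -1.0]]
wrist_force: [-0.7, -0.8, -0.2]
width: 0.0269
t 20.7 tcp [ 0.544  -0.0093  0.3148] yaw(x) 92.59 w 0.02690754169229974 F [-0.7 -0.8 -0.2] j6 [-1.27302266e+01  1.86554462e+01  9.60092232e+01  1.81185731e-04
  6.53859314e+01 -1.53175682e+01]
```

View pics/w8.png

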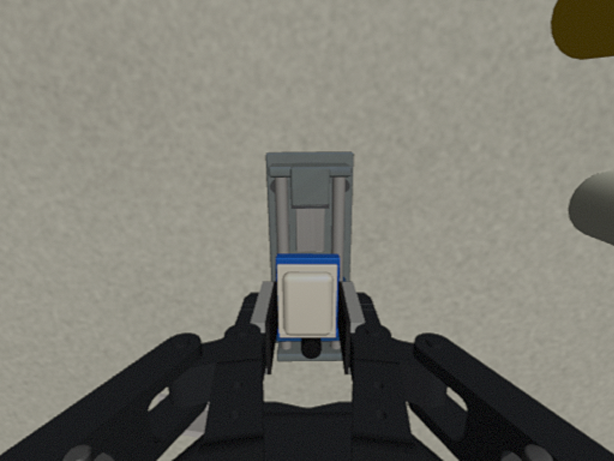

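Blue is held squarely over the vise. I'll compare its offset in the grip with that of the first block, which was exactly centred on the seat when gripped.

```bash
python3 - <<'E'
from h import *
for f,tcp,yaw in (('w3.npy',(.4233,-.191,.3039),-8.48),('w8.npy',(.544,-.0093,.3148),92.59)):
    d=np.load(f,allow_pickle=True).item()
    cx,cy,a=wax(d,(256,255),tcp[2]-.1611,rad=60);y=np.radians(yaw);v=np.array([cx/1000-tcp[0],cy/1000-tcp[1]])
    print('tool x',v@[np.cos(y),np.sin(y)],'tool y',v@[np.sin(y),-np.cos(y)],'rel ang',(a-yaw)%180)
E
```

```text
wax [ 420.9 -189.5] [21.9 32.3] long axis 171.57 z 0.1427
tool x -0.0026134506771592204 tool y -0.001111919029925192 rel ang 0.05173919677733352
wax [541.8  -3.8] [21.4 30.5] long axis 92.58 z 0.1529
tool x 0.005565000016974298 tool y -0.0019462531483559488 rel ang 179.9895681476593
```

```bash
python3 - <<'E'
from h import *
for f,tcp,yaw,col in (('w3.npy',(.4233,-.191,.3039),-8.48,240),('w8.npy',(.544,-.0093,.3148),92.59,245)):
    d=np.load(f,allow_pickle=True).item();C=cloud(d);y=np.radians(yaw)
    for v in list(range(208,240))+list(range(274,296)):
        q=C[v,col];t=(q[:2]-tcp[:2])@[np.cos(y),np.sin(y)]
        print(v,d['pixels'][v,col-2:col+3].mean(0).astype(int).tolist(),(t*1000).round(1),((q[2]-tcp[2])*1000).round(1),end=' | ' if v%3 else '\n')
    print()
E
```

```text
208 [156, 154, 142] -26.3 -303.5 | 209 [156, 155, 143] -27.7 -304.4 | 210 [156, 154, 143] -28.7 -304.1
211 [156, 154, 142] -29.2 -302.4 | 212 [156, 153, 142] -30.5 -303.1 | 213 [154, 153, 141] -31.8 -303.7
214 [155, 154, 142] -33.1 -304.1 | 215 [158, 156, 144] -33.5 -302.4 | 216 [162, 160, 148] -35.0 -303.3
217 [161, 161, 152] -36.2 -303.5 | 218 [107, 96, 72] 15.3 -175.1 | 219 [91, 72, 9] 15.6 -173.1
220 [93, 73, 1] 15.8 -171.1 | 221 [100, 80, 5] 15.4 -170.8 | 222 [167, 138, 11] 15.3 -169.6
223 [179, 149, 7] 14.7 -169.6 | 224 [177, 147, 10] 14.2 -169.6 | 225 [176, 146, 11] 13.8 -169.1
226 [176, 146, 9] 13.1 -169.4 | 227 [176, 146, 10] 12.4 -169.7 | 228 [176, 146, 10] 11.9 -169.6
229 [177, 147, 6] 12.0 -168.1 | 230 [179, 149, 12] 11.2 -168.5 | 231 [146, 124, 49] 10.4 -169.0
232 [98, 91, 78] 10.7 -167.2 | 233 [88, 86, 81] 10.7 -165.8 | 234 [92, 89, 81] 10.8 -164.4
235 [91, 88, 80] 11.1 -162.7 | 236 [91, 88, 79] 10.9 -161.9 | 237 [145, 141, 129] 10.9 -160.8
238 [167, 162, 149] 9.8 -161.9 | 239 [171, 166, 152] 9.6 -161.2 | 274 [170, 165, 152] -10.6 -160.9 | 275 [169, 165, 152] -11.7 -161
[... 1760 characters left out ...]
-6.6 -161.0 | 275 [164, 159, 146] -7.5 -161.6 | 276 [164, 160, 146] -8.1 -161.6
277 [158, 153, 140] -8.3 -160.9 | 278 [126, 122, 110] -10.3 -163.0 | 279 [129, 124, 113] -10.5 -162.3
280 [164, 157, 144] -15.8 -169.2 | 281 [85, 91, 108] -92.5 -280.7 | 282 [24, 58, 98] -93.2 -280.0
283 [23, 59, 102] -95.3 -281.3 | 284 [44, 55, 71] -95.8 -280.3 | 285 [77, 80, 78] -107.6 -295.5
286 [78, 82, 80] -107.5 -293.5 | 287 [78, 83, 81] -107.7 -292.0 | 288 [78, 82, 80] -107.0 -289.4
289 [78, 83, 81] -107.5 -288.2 | 290 [77, 81, 80] -107.7 -286.8 | 291 [77, 82, 80] -107.3 -284.6
292 [78, 82, 81] -107.7 -283.5 | 293 [79, 83, 81] -108.1 -282.4 | 294 [80, 85, 84] -108.0 -280.6
295 [90, 98, 103] -107.6 -278.5 |
```

```bash
python3 - <<'E'
from h import *
d=np.load('w4.npy',allow_pickle=True).item();wax(d,(255,143),.0185,rad=40)
a=plane(d,np.array([[272,213],[346,213]])/1.2,.004);print('apron end mid',a.mean(0))
d=np.load('w5.npy',allow_pickle=True).item();wax(d,(253,116),.0185,rad=30)
a=plane(d,np.array([[279,237],[331,237]])/1.2,.004);print('apron end mid',a.mean(0))
E
python3 -m creep '[[0,0,0,0]]'
python3 - <<'E'
from h import *
s=st();d=snap('top');C=cloud(d);m=(C[...,2]>.13)&(C[...,2]<.17)
hsv=cv2.cvtColor(d['pixels'],cv2.COLOR_RGB2HSV);save(d,'t2.png',crop=(180,150,320,260),f=4)
E
```

```text
wax [ 421.1 -224.7] [21.9 29.7] long axis 171.47 z 0.0186
apron end mid [ 0.39567031 -0.2223231   0.004     ]
wax [ 476.1 -232.3] [21.2 29.8] long axis 171.47 z 0.0186
apron end mid [ 0.3958271  -0.22075409  0.004     ]
time: 20.85
tcp_pos: [0.5441, -0.0093, 0.3152]
orientation: [[-0.047, 0.999, -0.0], [0.999, 0.047, 0.0], [0.0, -0.0, -1.0]]
wrist_force: [0.1, -0.3, -0.6]
width: 0.0271
t 20.85 tcp [ 0.5441 -0.0093  0.3152] yaw(x) 92.67 w 0.027109951150136015 F [ 0.1 -0.3 -0.6] j6 [-1.27281073e+01  1.86319001e+01  9.59833086e+01  1.79902067e-03
  6.53937390e+01 -1.54032479e+01]
```

```bash
python3 -m creep '[[-0.003,0.001,0.01,0],[-0.003,0.001,0.02,0],[0,0,0.03,0],[0,0,0.025,0],[0,0,0.012,0],[0,0,0.008,0],[0,0,0.004,0],[0,0,0,0],[0,0,0,0]]' - 50
```

```text
time: 21.8
tcp_pos: [0.547, -0.0153, 0.2071]
orientation: [[-0.048, 0.999, 0.002], [0.999, 0.048, -0.0], [-0.001, 0.002, -1.0]]
wrist_force: [0.4, -0.0, -0.1]
width: 0.0263
```

```bash
python3 -m creep '[[0,0.0005,0.001,0],[0,0,0.001,0],[0,0,0,0],[0,0,0,0]]';python3 -m creep '[[0,0,0,0],[0,0,0,0],[0,0,0,0],[0,0,0,0],[0,0,-0.01,0],[0,0,-0.03,0],[0,0,-0.04,0],[0,0,-0.03,0],[0,0,0,0],[0,0,0,0],[0,0,0,0],[0,0,0,0]]' 0
python3 - <<'E'
from h import *
s=st();d=snap('wrist');np.save('w9.npy',d,allow_pickle=True);save(d,'w9.png',f=1.2);wax(d,(256,190),.0445,rad=22)
E
```

```text
time: 22.2
tcp_pos: [0.5474, -0.0152, 0.206]
orientation: [[-0.048, 0.999, 0.002], [0.999, 0.048, -0.001], [-0.001, 0.002, -1.0]]
wrist_force: [-2.6, 1.1, 9.6]
width: 0.0262
time: 23.4
tcp_pos: [0.5464, -0.0151, 0.3129]
orientation: [[-0.048, 0.999, -0.003], [0.999, 0.048, 0.001], [0.001, -0.003, -1.0]]
wrist_force: [-0.1, -0.5, 0.6]
width: 0.0429
t 23.4 tcp [ 0.5464 -0.0151  0.3129] yaw(x) 92.74 w 0.042922660709428316 F [-0.1 -0.5  0.6] j6 [-1.32770457e+01  1.90416056e+01  9.57332817e+01  2.75015047e-03
  6.53922645e+01 -1.60231197e+01]
wax [545.9 -10.2] [21.3 29.3] long axis 92.77 z 0.0441
```

View pics/w9.png

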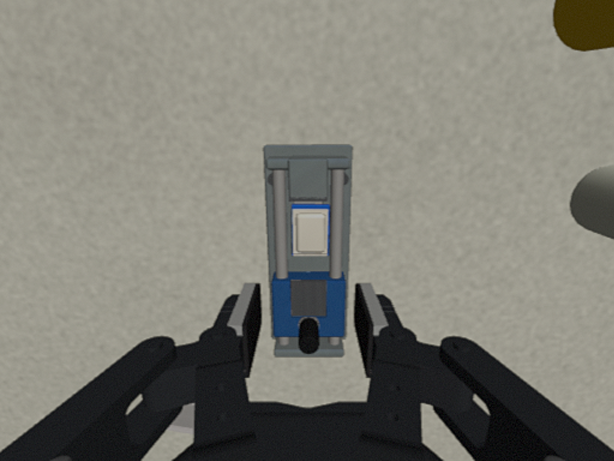

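The blue block sits flat between the jaws at (310,230), about 2 mm short of centre. The jaw will push it home.

```bash
python3 -m creep '[[0,0,0,0.1427],[0,0,0,0.1427],[0,0,0,0.1427],[0,0,0,0.1427],[0,0,0,0.1427],[0,0,0,0.1427],[0,0,0,0.1427],[0,0,0,0.1427],[0,0,0,0.1427],[0,0,0,0.1427],[0,0,0,0.1427],[0,0.03,0,0],[0,0.03,0,0],[0,0.019,0.02,0],[0,0,0.03,0],[0,0,0.03,0],[0,0,0.0117,0],[0,0,0,0],[0,0,0,0]]' -1; python3 -m creep '[[0,0,0,0],[0,0,0,0],[0,0,0,0],[0,0,0,0],[0,0,0,0],[0,0,0,0],[0,0,0,0]]' 1 40; python3 -m creep '[[0,-0.004,0,0],[0,-0.005,0,0],[0,-0.005,0,0],[0,-0.005,0,0],[0,-0.004,0,0],[0,0,0,0],[0,0,0,0]]'
```

```text
time: 25.35
tcp_pos: [0.5512, -0.0941, 0.223]
orientation: [[0.999, 0.049, 0.0], [0.049, -0.999, -0.0], [0.0, 0.0, -1.0]]
wrist_force: [0.3, -0.7, -0.3]
width: 0.085
time: 26.05
tcp_pos: [0.5509, -0.094, 0.2231]
orientation: [[0.999, 0.049, 0.001], [0.049, -0.999, -0.0], [0.001, 0.0, -1.0]]
wrist_force: [-1.8, 0.3, 5.5]
width: 0.0144
time: 26.75
tcp_pos: [0.5498, -0.0721, 0.2231]
orientation: [[0.999, 0.049, 0.0], [0.049, -0.999, -0.002], [0.0, 0.002, -1.0]]
wrist_force: [-2.3, -4.3, 5.3]
width: 0.0144
```

```bash
python3 -m creep '[[0,-0.0015,0,0],[0,-0.0015,0,0],[0,0,0,0],[0,0,0,0]]'; python3 -m creep '[[0,-0.001,0,0],[0,-0.001,0,0],[0,0,0,0],[0,0,0,0]]'
```

```text
time: 27.15
tcp_pos: [0.5496, -0.0695, 0.2231]
orientation: [[0.999, 0.049, 0.0], [0.049, -0.999, -0.003], [0.0, 0.003, -1.0]]
wrist_force: [-2.3, -5.7, 4.3]
width: 0.0142
time: 27.55
tcp_pos: [0.5495, -0.0675, 0.2231]
orientation: [[0.999, 0.049, 0.0], [0.049, -0.999, -0.003], [0.0, 0.003, -1.0]]
wrist_force: [-3.2, -6.3, 4.6]
width: 0.014
```

```bash
python3 -m creep '[[0,-0.001,0,0],[0,-0.001,0,0],[0,0,0,0],[0,0,0,0],[0,0,0,0]]';  python3 -m creep '[[0,0,0,0],[0,0,0,0],[0,0,0,0],[0,0,0,0],[0,0,-0.03,0],[0,0,-0.04,0],[-0.02,-0.02,-0.02,0],[0,-0.01,0,0],[0,0,0,0],[0,0,0,0],[0,0,0,0]]' -1
python3 - <<'E'
from h import *
s=st();d=snap('wrist');np.save('w10.npy',d,allow_pickle=True);save(d,'w10.png',f=1.5)
wax(d,(230,170),.0445,rad=60)
E
```

```text
time: 28.05
tcp_pos: [0.5495, -0.0667, 0.2231]
orientation: [[0.999, 0.05, 0.001], [0.05, -0.999, -0.005], [0.0, 0.005, -1.0]]
wrist_force: [-4.0, -12.2, 4.6]
width: 0.0141
time: 29.15
tcp_pos: [0.5281, -0.0354, 0.3113]
orientation: [[0.999, 0.049, -0.002], [0.049, -0.999, 0.0], [-0.002, -0.0, -1.0]]
wrist_force: [0.9, 0.6, 0.8]
width: 0.0851
t 29.15 tcp [ 0.5281 -0.0354  0.3113] yaw(x) 2.82 w 0.08507083577989527 F [0.9 0.6 0.8] j6 [-1.59148244e+01  1.74757252e+01  9.82894334e+01 -1.24009174e-02
  6.43463621e+01  7.12700463e+01]
wax [546.4 -40.4] [27.9 30.8] long axis 92.78 z 0.0425
```

View pics/w10.png

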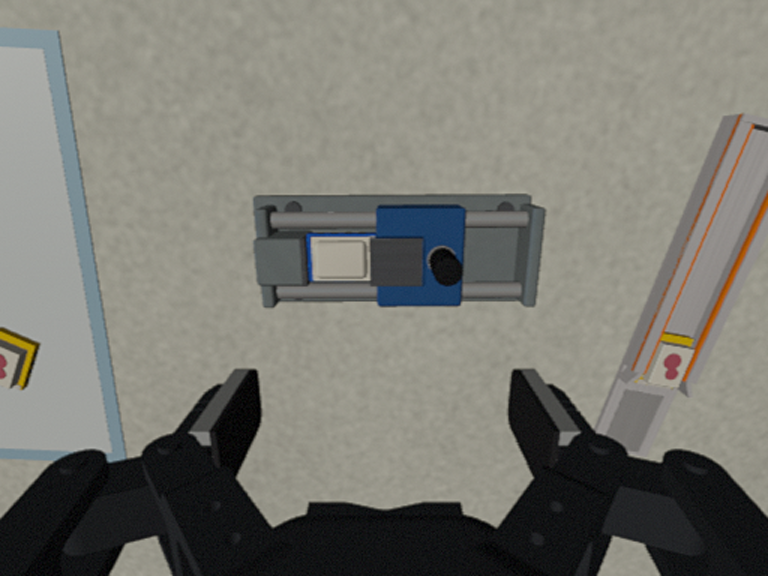

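The block looks clamped and the force rose to 12 N. A numeric check against the first picture follows.

```bash
python3 - <<'E'
from h import *
for f,b in (('w1.npy',(140,230,150,360)),('w10.npy',(125,210,160,370))):
    d=np.load(f,allow_pickle=True).item();C=cloud(d);Z=C[...,2];hsv=cv2.cvtColor(d['pixels'],cv2.COLOR_RGB2HSV)
    box=np.zeros(Z.shape,bool);box[b[0]:b[1],b[2]:b[3]]=1
    def reg(m,z,n):
        k,l,s,c=cv2.connectedComponentsWithStats(m.astype(np.uint8));i=1+np.argmax(s[1:,4]);ys,xs=np.nonzero(l==i)
        q=cv2.minAreaRect((plane(d,np.c_[xs,ys],z)[:,:2]*1000).astype(np.float32));print(n,np.round(q[0],1),np.round(q[1],1),end='; ')
    reg(box&(Z>.058)&(Z<.075),.0645,'post');reg(box&(Z>.005)&(Z<.015),.01,'base')
    reg(box&(hsv[...,0]>100)&(hsv[...,0]<125)&(hsv[...,1]>120)&(Z>.03)&(Z<.036)&(C[...,1]<-.024),.0345,'carr')
    reg(box&(hsv[...,2]>110)&(np.abs(Z-.0445)<.003),.0445,'wax');reg(box&(Z>.005)&(Z<.075),.03,'all');print()
E
```

```text
post [548.1 -67.8] [16.2 15.7]; base [575.4 -36.5] [ 11.4 173.6]; carr [547.4 -55.3] [59.  50.8]; wax [545.7  -8.5] [22.1 29.7]; all [549.1 -40.5] [ 70.4 172.3]; 
post [547.7 -66.1] [16.3 14.9]; base [576.  -36.3] [ 10.1 173.5]; carr [560.1 -51.3] [32.4 54. ]; wax [545.8  -8.2] [20.9 29.1]; all [548.7 -40.9] [ 68.5 172. ];
```

The jaw is about 1.5 mm beyond its start reading and the wax within 0.3 mm of its old place, both inside tolerance. Now finished block B.

```bash
python3 -m creep '[[-0.009,-0.0385,0,0],[-0.009,-0.0385,0,0],[-0.009,-0.0385,0,0],[-0.009,-0.0385,0,0],[-0.009,-0.0385,0,0],[-0.009,-0.0385,0,0],[-0.009,-0.0385,0,0],[0,0,0.015,0.1245],[0,0,0.015,0.1245],[0,0,0.015,0.1245],[0,0,0,0.1245],[0,0,0,0],[0,0,0,0],[0,0,0,0]]'
cat > near.py <<'E'
from h import *
s=st();d=snap('wrist');C=cloud(d);cx,cy,a=wax(d,(256,194),.0145,rad=70);save(d,'near.png')
R=np.array(s['orientation']);yaw=np.degrees(np.arctan2(R[1,0],R[0,0]));da=(a-yaw+90)%180-90
print('shift',(R[:,:2].T@np.r_[cx/1000-s['tcp_pos'][0],cy/1000-s['tcp_pos'][1],0]).round(4),'turn',-np.radians(da).round(4),'down',s['tcp_pos'][2]-.1765)
E
python3 near.py
```

```text
time: 30.6
tcp_pos: [0.4521, 0.2308, 0.2676]
orientation: [[0.902, -0.432, 0.0], [-0.432, -0.902, 0.0], [0.0, -0.0, -1.0]]
wrist_force: [0.4, 0.2, -0.4]
width: 0.0853
t 30.6 tcp [0.4521 0.2308 0.2676] yaw(x) -25.6 w 0.08532515330368691 F [ 0.4  0.2 -0.4] j6 [ 1.44364492e+01  1.84358079e+01  1.04172304e+02 -1.27369835e-03
  5.73739786e+01  1.30039958e+02]
wax [452.6 229.3] [21.7 31.2] long axis 154.35 z 0.0145
shift [0.001  0.0011] turn 0.0009 down 0.09114951174338065
```

```bash
python3 -m creep '[[0.001,0.001,0.03,0],[0,0,0.03,0],[0,0,0.022,0],[0,0,0.009,0],[0,0,0,0],[0,0,0,0]]'; python3 -m creep '[[0,0,0,0],[0,0,0,0],[0,0,0,0],[0,0,0,0],[0,0,0,0],[0,0,0,0],[0,0,0,0]]' 1 60; python3 -m creep '[[0,0,-0.01,0],[0,0,-0.02,0],[0,0,-0.03,0],[0,0,-0.04,0],[0,0,-0.02,0],[0,0,-0.01,0],[0,0,0,0]]'; python3 -c 'from h import *
st()'
```

```text
time: 31.25
tcp_pos: [0.4528, 0.2297, 0.1774]
orientation: [[0.901, -0.434, 0.001], [-0.434, -0.901, 0.0], [0.001, -0.001, -1.0]]
wrist_force: [0.0, -0.4, 0.5]
width: 0.0854
time: 31.95
tcp_pos: [0.4524, 0.2297, 0.1774]
orientation: [[0.901, -0.434, 0.001], [-0.434, -0.901, 0.0], [0.001, -0.001, -1.0]]
wrist_force: [-1.8, 0.4, 6.9]
width: 0.0251
time: 32.65
tcp_pos: [0.4525, 0.2297, 0.3081]
orientation: [[0.901, -0.434, 0.003], [-0.434, -0.901, 0.001], [0.002, -0.002, -1.0]]
wrist_force: [-0.5, -0.2, 0.1]
width: 0.0254
t 32.65 tcp [0.4525 0.2297 0.3081] yaw(x) -25.71 w 0.025370272145298134 F [-0.5 -0.2  0.1] j6 [ 1.43045139e+01  1.55207319e+01  1.01599249e+02 -5.98644961e-04
  6.27056817e+01  1.30016769e+02]
```

```bash
python3 -m creep '[[0,0,0,-0.1],[0,0,0,-0.1],[0,0,0,-0.1],[0.001,0.012,0,0],[0.002,0.024,0,0],[0.003,0.036,0,0],[0.003,0.04,0,0],[0.003,0.04,0,0],[0.003,0.04,0,0],[0.003,0.04,0,0],[0.003,0.04,0,0],[0.003,0.04,0,0],[0.003,0.04,0,0],[0.003,0.04,0,0],[0.003,0.03,0,0],[0.002,0.02,0,0],[0.001,0.012,0,0],[0,0,0,0],[0,0,0,0],[0,0,0,0]]'
python3 - <<'E'
from h import *
s=st();d=snap('wrist');C=cloud(d);R=np.array(s['orientation']);t=np.array(s['tcp_pos']);L=(C-t)@R
m=(L[...,2]>.158)&(L[...,2]<.164);m[:200]=0;m[:,:215]=0;m[:,300:]=0
x=L[...,0][m];y=L[...,1][m];print('wax in tool x',np.percentile(x,[1,99]),'y',np.percentile(y,[1,99]));save(d,'w11.png',f=1.2)
T=np.array([.4214,-.2249,0]);print('tgt',((T-t)@R).round(4))
E
```

```text
time: 34.65
tcp_pos: [0.4203, -0.2236, 0.3063]
orientation: [[0.989, -0.148, -0.001], [-0.148, -0.989, 0.001], [-0.001, -0.001, -1.0]]
wrist_force: [0.5, 0.1, 0.6]
width: 0.025
t 34.65 tcp [ 0.4203 -0.2236  0.3063] yaw(x) -8.5 w 0.02504166294986828 F [0.5 0.1 0.6] j6 [-4.14764510e+01  1.26994317e+01  1.05765621e+02  1.70465111e-02
  6.15995227e+01  5.70180140e+01]
wax in tool x [-0.01471295  0.01468148] y [-0.01869936  0.01791679]
tgt [0.0015 0.0014 0.3063]
```

```bash
python3 -m creep '[[0.001,0.001,0.02,0],[0,0,0.04,0],[0,0,0.035,0],[0,0,0.02,0],[0,0,0.01,0],[0,0,0,0],[0,0,0,0]]'; python3 -m creep '[[0,0,0,0],[0,0,0,0],[0,0,0,0],[0,0,-0.02,0],[0,0,-0.03,0],[-0.025,0,0,0],[-0.03,0,0,0],[0,0,0,0]]' 0.2; python3 -m creep '[[0,0,0,0],[0,0,0,0],[0,0,0,0],[0,0,0,0]]' 1
python3 - <<'E'
from h import *
s=st();d=snap('wrist');save(d,'w12.png',f=1.2);cx,cy,a=wax(d,(255,143),.0185,rad=32)
u=np.array([.989,-.148]);v=np.array([cx/1000-.457,cy/1000+.2302]);print('file x,y',v@u,v@[.148,.989]);v=np.array(s['tcp_pos'][:2])-[.457,-.2302];print('tcp file',v@u,v@[.148,.989])
E
```

```text
time: 35.4
tcp_pos: [0.4218, -0.2254, 0.1822]
orientation: [[0.989, -0.147, 0.001], [-0.147, -0.989, -0.001], [0.001, 0.001, -1.0]]
wrist_force: [-0.4, 0.3, -0.1]
width: 0.0251
time: 36.2
tcp_pos: [0.3642, -0.2162, 0.2313]
orientation: [[0.989, -0.149, -0.003], [-0.149, -0.989, 0.002], [-0.003, -0.002, -1.0]]
wrist_force: [1.1, 0.5, -0.0]
width: 0.0338
time: 36.6
tcp_pos: [0.3675, -0.2179, 0.2315]
orientation: [[0.989, -0.148, 0.0], [-0.148, -0.989, -0.0], [0.0, 0.0, -1.0]]
wrist_force: [-0.1, -0.7, 0.9]
width: -0.0001
t 36.6 tcp [ 0.3675 -0.2179  0.2315] yaw(x) -8.51 w -9.535932717495527e-05 F [-0.1 -0.7  0.9] j6 [-4.57000536e+01  1.44200396e+01  1.17012506e+02  2.67458857e-03
  4.85588423e+01  5.28073089e+01]
wax [ 421.8 -224.8] [21.8 30. ] long axis 172.47 z 0.0186
file x,y -0.03559407671508793 0.0001251777465820163
tcp file -0.09037836122989462 -0.0010822830729597093
```

```bash
python3 -m creep '[[0,-0.001,0.03,0],[0,0,0.02,0],[0,0,0,0],[0.012,0,0,0],[0.012,0,0,0],[0.01,0,0,0],[0.01,0,0,0],[0.01,0,0,0],[0.01,0,0,0],[0.008,0,0,0],[0.006,0,0,0],[0.005,0,0,0],[0,0,0,0],[0,0,0,0]]'; python3 -m creep '[[-0.02,0,0,0],[-0.02,0,-0.01,0],[0,0,-0.04,0],[0,0,-0.05,0],[0,0,-0.02,0],[0,0,0,0],[0,0,0,0],[0,0,0,0]]' -1
cat > chan.py <<'E'
from h import *
s=st();d=snap('wrist');C=cloud(d);save(d,'chan.png',f=1.2)
u=np.array([.989,-.148]);n=np.array([.148,.989]);q=C[...,:2]-[.457,-.2302];X=q@u;Y=q@n
m=(C[...,2]>.0165)&(C[...,2]<.022)&(np.abs(Y)<.0125)&(X>-.06)&(X<.19)
m=cv2.morphologyEx(m.astype(np.uint8),cv2.MORPH_OPEN,np.ones((3,3)))
k,l,S,c=cv2.connectedComponentsWithStats(m)
for i in range(1,k):
    if S[i,4]>150:print('x',np.percentile(X[l==i],[1,99]).round(4),'y',Y[l==i].mean().round(4),'z',C[...,2][l==i].mean().round(4),S[i,4])
E
python3 chan.py
```

```text
time: 38.05
tcp_pos: [0.4496, -0.2289, 0.1824]
orientation: [[0.989, -0.148, -0.0], [-0.148, -0.989, -0.0], [-0.0, 0.0, -1.0]]
wrist_force: [-3.2, 0.8, 8.0]
width: 0.0003
time: 38.85
tcp_pos: [0.4094, -0.2226, 0.3004]
orientation: [[0.989, -0.148, -0.002], [-0.148, -0.989, 0.002], [-0.002, -0.001, -1.0]]
wrist_force: [-0.4, 0.6, -0.4]
width: 0.0852
t 38.85 tcp [ 0.4094 -0.2226  0.3004] yaw(x) -8.52 w 0.08524834640203988 F [-0.4  0.6 -0.4] j6 [-4.22965103e+01  1.21693944e+01  1.07467740e+02  5.27285707e-03
  6.05058555e+01  5.62240721e+01]
x [0.0446 0.0733] y 0.0011 z 0.0186 1069
x [0.0042 0.0337] y 0.0006 z 0.0186 951
```

View pics/chan.png

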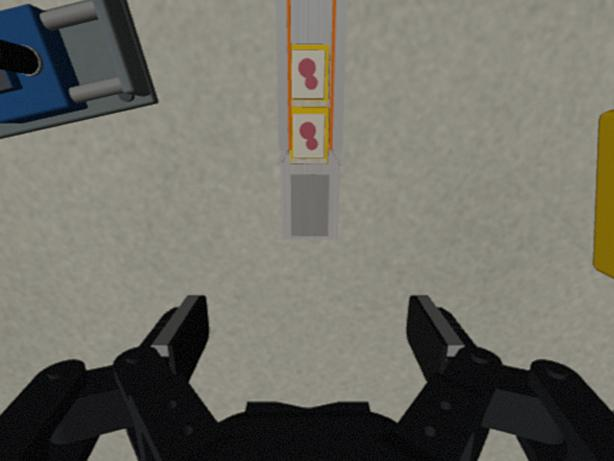

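Two blocks lie one behind the other in the channel, at (308,72) and (308,133). Now block A.

```bash
python3 -m creep '[[0.0061,-0.0415,-0.01,0],[0.0061,-0.0415,-0.01,0],[0.0061,-0.0415,-0.01,0],[0.0061,-0.0415,0,0],[0.0061,-0.0415,0,0],[0.0061,-0.0415,0,0],[0.0061,-0.0415,0,0],[0.0061,-0.0415,0,0],[0.0061,-0.0415,0,0],[0.0061,-0.0415,0,0],[0.0061,-0.0415,0,0],[0.0061,-0.0415,0,0],[0.0061,-0.0415,0,0],[0.0061,-0.0415,0,0],[0,0,0.01,-0.136],[0,0,0.02,-0.136],[0,0,0.02,-0.136],[0,0,0.01,-0.136],[0,0,0,0],[0,0,0,0]]' -1; python3 -m creep '[[0,0,0,0]]' ; python3 near.py
```

```text
time: 40.9
tcp_pos: [0.5802, 0.3388, 0.2703]
orientation: [[0.924, 0.381, -0.002], [0.381, -0.924, -0.001], [-0.002, -0.0, -1.0]]
wrist_force: [0.7, 0.4, 0.6]
width: 0.0853
time: 41.0
tcp_pos: [0.5805, 0.3389, 0.2719]
orientation: [[0.924, 0.382, 0.0], [0.382, -0.924, 0.0], [0.001, -0.0, -1.0]]
wrist_force: [-1.6, 0.2, -0.1]
width: 0.0854
t 41.0 tcp [0.5805 0.3389 0.2719] yaw(x) 22.48 w 0.08539045465856629 F [-1.6  0.2 -0.1] j6 [2.07865151e+01 3.30565558e+01 7.91860455e+01 1.13710088e-03
 6.77278837e+01 8.83055650e+01]
wax [581.5 340. ] [31.1 21.5] long axis 21.76 z 0.0145
shift [ 0.0013 -0.0007] turn 0.0126 down 0.09536203705021917
```

```bash
python3 -m creep '[[0.001,-0.001,0.03,0],[0,0,0.03,0],[0,0,0.025,0],[0,0,0.009,0],[0,0,0,0],[0,0,0,0]]'; python3 -m creep '[[0,0,0,0],[0,0,0,0],[0,0,0,0],[0,0,0,0],[0,0,0,0],[0,0,0,0],[0,0,0,0]]' 1 60; python3 -m creep '[[0,0,-0.01,0],[0,0,-0.02,0],[0,0,-0.03,0],[0,0,-0.04,0],[0,0,-0.02,0],[0,0,-0.01,0],[0,0,0,0.108],[0,0,0,0.108],[0,0,0,0.108],[0,0,0,0.108],[0,0,0,0.108],[0,0,0,0]]'; python3 -c 'from h import *
s=st();R=np.array(s["orientation"]);print(R.T@(np.array([.4214,-.2249,.3])-s["tcp_pos"]))'
```

```text
time: 41.65
tcp_pos: [0.5814, 0.3404, 0.1791]
orientation: [[0.923, 0.384, 0.002], [0.384, -0.923, 0.001], [0.002, 0.0, -1.0]]
wrist_force: [0.5, -0.0, 0.2]
width: 0.0859
time: 42.35
tcp_pos: [0.581, 0.3402, 0.1786]
orientation: [[0.923, 0.385, 0.001], [0.385, -0.923, 0.0], [0.001, 0.0, -1.0]]
wrist_force: [-0.9, -0.8, 5.6]
width: 0.0239
time: 43.55
tcp_pos: [0.5805, 0.34, 0.3065]
orientation: [[0.989, -0.145, -0.002], [-0.145, -0.989, -0.001], [-0.002, 0.001, -1.0]]
wrist_force: [0.8, -0.2, 0.2]
width: 0.0239
t 43.55 tcp [0.5805 0.34   0.3065] yaw(x) -8.36 w 0.023909881253676237 F [ 0.8 -0.2  0.2] j6 [2.08787594e+01 3.13813740e+01 7.68740456e+01 2.82051658e-04
 7.18636811e+01 1.19233758e+02]
[-0.07526895  0.58200377  0.00726878]
```

```bash
python3 -m creep '[[-0.002,0.015,0,0],[-0.003,0.025,0,0],[-0.0045,0.035,0,0],[-0.0055,0.043,0,0],[-0.0055,0.043,0,0],[-0.0055,0.043,0,0],[-0.0055,0.043,0,0],[-0.0055,0.043,0,0],[-0.0055,0.043,0,0],[-0.0055,0.043,0,0],[-0.0055,0.043,0,0],[-0.0055,0.043,0,0],[-0.0055,0.043,0,0],[-0.005,0.035,0,0],[-0.003,0.025,0,0],[-0.0025,0.017,0,0],[0,0,0,0],[0,0,0,0],[0,0,0,0]]'
python3 - <<'E'
from h import *
s=st();d=snap('wrist');C=cloud(d);R=np.array(s['orientation']);t=np.array(s['tcp_pos']);L=(C-t)@R
m=(L[...,2]>.155)&(L[...,2]<.167);m[:200]=0;m[:,:235]=0;m[:,275:]=0
A=L[m];print('wax in tool x',np.percentile(A[:,0],[1,99]));k=np.linalg.lstsq(np.c_[A[:,:2],np.ones(len(A))],A[:,2],rcond=None)[0];print('plane',k);save(d,'w13.png',f=1.2)
T=np.array([.4214,-.2249,0]);print('tgt',((T-t)@R).round(4))
E
```

```text
time: 45.45
tcp_pos: [0.4226, -0.2241, 0.3074]
orientation: [[0.99, -0.143, -0.0], [-0.143, -0.99, 0.001], [-0.001, -0.001, -1.0]]
wrist_force: [-1.2, -0.2, -0.4]
width: 0.0239
t 45.45 tcp [ 0.4226 -0.2241  0.3074] yaw(x) -8.21 w 0.02392583564569222 F [-1.2 -0.2 -0.4] j6 [-4.13410892e+01  1.28358086e+01  1.05406567e+02  2.08606143e-02
  6.18074985e+01  5.68596915e+01]
wax in tool x [-0.01561507  0.01393593]
plane [ 0.01025006 -0.00308915  0.16406552]
tgt [-0.0009  0.0012  0.3074]
```

View pics/w13.png

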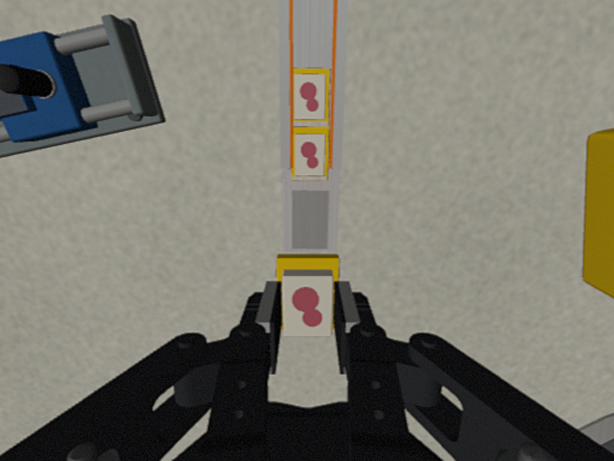

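Block A is held flat, about 2.5 mm lower in the grip, so it will touch down near TCP z 0.1825.

```bash
python3 -m creep '[[-0.001,0.001,0.02,0.004],[0,0,0.04,0],[0,0,0.035,0],[0,0,0.02,0],[0,0,0.008,0],[0,0,0,0],[0,0,0,0]]'; python3 -m creep '[[0,0,0,0],[0,0,0,0],[0,0,0,0],[0,0,-0.02,0],[0,0,-0.03,0],[-0.025,0,0,0],[-0.03,0,0,0],[0,0,0,0]]' 0.2; python3 -m creep '[[0,0,0,0],[0,0,0,0],[0,0,0,0],[0,0,0,0]]' 1; python3 chan.py
python3 -c 'from h import *
s=r.read_state();v=np.array(s["tcp_pos"][:2])-[.457,-.2302];print("tcp file",v@[.989,-.148],v@[.148,.989])'
```

```text
time: 46.2
tcp_pos: [0.422, -0.2256, 0.1852]
orientation: [[0.989, -0.147, 0.001], [-0.147, -0.989, -0.001], [0.001, 0.001, -1.0]]
wrist_force: [-0.5, 0.6, 0.4]
width: 0.024
time: 47.0
tcp_pos: [0.3643, -0.2162, 0.2345]
orientation: [[0.989, -0.149, -0.003], [-0.149, -0.989, 0.002], [-0.003, -0.002, -1.0]]
wrist_force: [0.5, 0.5, -0.5]
width: 0.0339
time: 47.4
tcp_pos: [0.3676, -0.2178, 0.2345]
orientation: [[0.989, -0.148, 0.0], [-0.148, -0.989, -0.0], [0.0, 0.0, -1.0]]
wrist_force: [0.7, -0.4, -0.2]
width: -0.0
t 47.4 tcp [ 0.3676 -0.2178  0.2345] yaw(x) -8.51 w -2.68421134332192e-05 F [ 0.7 -0.4 -0.2] j6 [-4.56862010e+01  1.41216470e+01  1.16830372e+02  2.49321891e-03
  4.90322338e+01  5.28189657e+01]
x [0.0044 0.0337] y 0.0006 z 0.0185 2116
x [-0.0509 -0.0217] y -0.0003 z 0.0186 1590
tcp file -0.09041405099096496 -0.000938661250517668
```

```bash
python3 -m creep '[[0,-0.001,0.03,0],[0,0,0.023,0],[0,0,0,0],[0.012,0,0,0],[0.012,0,0,0],[0.01,0,0,0],[0.01,0,0,0],[0.01,0,0,0],[0.01,0,0,0],[0.008,0,0,0],[0.006,0,0,0],[0.006,0,0,0],[0.004,0,0,0],[0,0,0,0],[0,0,0,0]]'; python3 -m creep '[[-0.02,0,0,0],[-0.02,0,-0.01,0],[0,0,-0.04,0],[0,0,-0.05,0],[0,0,-0.05,0],[0,0,0,0],[0,0,0,0],[0,0,0,0]]' -1; python3 chan.py
python3 - <<'E'
from h import *
d=snap('top');save(d,'top_end.png',f=1.5)
E
```

```text
time: 48.95
tcp_pos: [0.4545, -0.2295, 0.1824]
orientation: [[0.989, -0.148, -0.001], [-0.148, -0.989, -0.0], [-0.001, 0.0, -1.0]]
wrist_force: [-3.6, 1.4, 7.7]
width: -0.0002
time: 49.75
tcp_pos: [0.4145, -0.2233, 0.3308]
orientation: [[0.989, -0.148, -0.001], [-0.148, -0.989, 0.001], [-0.001, -0.001, -1.0]]
wrist_force: [0.1, -0.1, -0.8]
width: 0.0851
t 49.75 tcp [ 0.4145 -0.2233  0.3308] yaw(x) -8.51 w 0.0851321416280057 F [ 0.1 -0.1 -0.8] j6 [-4.19264487e+01  1.05586001e+01  1.04588849e+02  2.87400069e-03
  6.49504350e+01  5.65858703e+01]
x [0.0892 0.1165] y 0.0005 z 0.0185 931
x [0.0495 0.0787] y 0.0006 z 0.0185 845
x [0.0092 0.0382] y 0.0 z 0.0186 737
```

View pics/top_end.png

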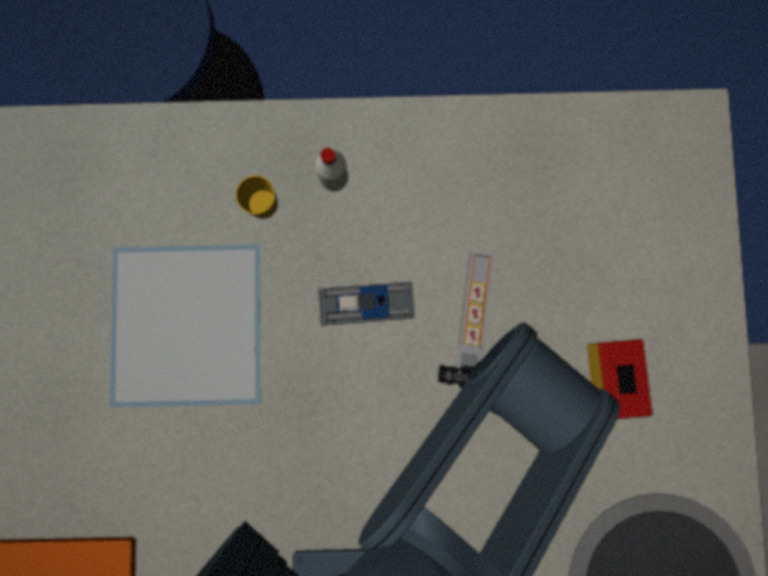

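View pics/chan.png

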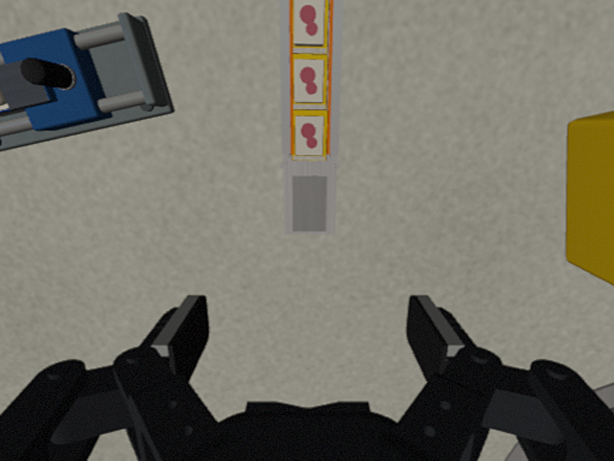

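The last view shows three blocks in the channel, with centres about 24, 64 and 104 mm past the mouth. The pad is empty, blue is in the vise, and the bystanders have not moved.

```bash
python3 -c 'from rig import job_done; print(job_done())'
```

```text
the job is handed in; nothing more can be done
None
```

The job is finished and handed in at about 50 s of robot time. I opened the jaw, filed the block from the vise, clamped the blue block in its place, and filed the two finished blocks that were on the pad.

- **Filing:** The three yellow blocks' centres are about 24, 64 and 104 mm past the mouth. They lie within about 1 mm of the centre line and flat on the floor, and the pad is empty.
- **Blue block:** After clamping, its wax was within 0.3 mm of where the old block's wax had been. The push on the jaw rose to about 12 N at the end.
- **Jaw:** The jaw stands about 1.5 mm further shut than at the start, an estimate from the camera, against an allowed -4 to 3 mm. I did not find out why.
- **Bystanders:** The pot, wash bottle and sharps bin look unmoved in the last top picture, by eye only.

Some readings disagreed along the way:

- The top and wrist cameras differed by about 6 mm over the pad, so I used the closer wrist view.
- The first two blocks slid about 4 mm in the grip at quick stops. I measured this, allowed for it when placing the blue block, and gripped harder afterwards.

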